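Prop the vaccine cabinet door ajar on its stay

TASK

The small white cabinet has been wiped out and must air: take the stay bar by its black ball knob, push the sprung door open with it, and drop the bar's second hole from the knob (of four) over the fixed pin on the cabinet top, pressed fully home so that it holds the door when you let go. Do it gently: never force the bar against the pin, never let the door slam, and leave the vial, gel bottle, glove box and carton where they are.

Things in the scene. Friction and masses are not known exactly. Their poses are not given: they have to be found in the camera images.
- door_hinge (a point): A point fixed on the white cabinet (220 deep x 300 wide x 160 mm high): on the door's upright hinge line, at the cabinet's left front corner seen from the robot, at the height of the pitch axis of the stay (185 mm over the table). Axes are the cabinet's: x into the cabinet (away from the door side), y to the left along the front (the shut door runs from the hinge in -y), z up.
- door (a joint): Door angle about the upright hinge line: 0 shut, grows as the free edge (296 mm from the hinge) swings out towards the robot, up to 1.3 rad. A spring always pulls it shut (0.2 N m when shut, 0.5 N m at 0.6 rad). With the wanted hole on the pin it stands at 0.47 to 0.66 rad (0.56 with the pin in mid slot); with the neighbouring holes at 0.41 or less, or at 0.71 or more.
- stay_pivot (a point): Where the stay bar is pivoted on the top of the door, 170 mm from the hinge line, 185 mm over the table: centre of the upright swivel axis and of the level pitch axis. Turns with the bar (x along the bar to the knob).
- stay_swivel (a joint): Turn of the stay about the upright axis on the door. 0: the bar stands 45 degrees between the cabinet's x and -y when the door is shut; grows anticlockwise from above. Turns freely, with slight friction.
- stay_lift (a joint): Pitch of the stay bar: 0 level (home on the pin's collar), grows as the knob end is raised, -0.03 to 0.6 rad. A stiff friction joint (0.4 N m): the bar stays at whatever height it is left and has to be pressed down (1 to 2.5 N at the knob). Door shut, the pin is 70 mm from the pivot: below 0.23 rad the bar then strikes the pin; with the door open to the wanted width it clears it above 0.1.
- stay: The flat light-metal stay bar (about 0.12 kg), 36 wide, 5 thick, 275 mm long. Origin at the pivot on its underside, x along the bar towards the knob, z up through it. Four 10 mm through holes at x = 85, 125, 165, 205 mm; the wanted one, second from the knob, is at 165.
- stay_hole (a point): Centre of the wanted hole (x = 165 mm) at the bar's underside.
- stay_knob (a point): Centre of the black ball knob, 24 mm across, on a 10 mm stem at the bar's free end: x = 250 mm, 34 mm above the bar's underside. Grasp it from above, the fingers closing across the bar; it may turn in the grasp.
- catch: Catch on the cabinet top: slotted steel plate 60 x 34 x 5 mm fixed to the cabinet, carrying the upright pin. Origin at the centre of its underside (160 mm over the table; 50 mm in +x and 230 mm in -y of the hinge line), axes as the cabinet's. The slot runs along x; the pin is clamped in it somewhere within 15 mm either side of the centre: its exact place is not measured, find it.
- vial: Amber vial with metal cap, 30 mm across, 56 high, standing on the cabinet top at its far left corner. Origin at the centre of its foot. Leave it.
- gel: Clear pump bottle, 72 mm across, 204 high, on the table to the right of the cabinet. Origin at its foot. Leave it.
- gloves: Glove box 120 x 230 x 75 mm on the table to the left. Origin at the centre of its underside. Leave it.
- carton: Small carton 80 x 120 x 60 mm on the table to the right, nearer the robot. Origin at the centre of its underside. Leave it.
- slot_mid (a point): Point over the plate's centre, 25 mm above its underside, level with the pin's 18 mm wide collar; the real pin is up to 15 mm from here along x. The 8 mm pin has a flat tip 14.5 mm above the collar. Pin and collar are one sprung piece: it gives 4 mm downwards (2 N at first, 14 N at its stop), then is rigid. Home: the bar level, on the collar. At most 25 N on pin or collar.

How it is judged:
By the outcome, as a careful person would: the job done as asked, in the order asked, and still so for the second after the job is handed in, with the robot touching nothing.
It also fails if it takes over 67 s, if anything falls off the work surface, if the arm or the gripper's body presses on something with over 40 N, if the wrist force passes 120 N, or if a joint passes its speed limit or range.

ROBOT

A 6-joint arm with a two-finger parallel gripper is mounted at the origin on the work surface. World frame = base frame: x ahead of the robot, y to its left, z up, the work surface at z = 0. Lengths are in m, angles in degrees, forces in N, time in s.
With the tool pointing down it reaches from about 0.4 to 0.825 m from the base axis. Payload 7 kg.
Tool frame: the origin (TCP) lies on the mounting face of the last link; the fingertips stand 178 mm ahead of it and the grasp point (between the pads) lies 159 mm ahead of it; z points along the fingers, y is the direction in which the jaws open and shut (so a half turn about z gives the same grasp; the last joint's range is limited). The gripper opens to 88 mm and grips with 3 to 60 N. Pads are 19 mm wide; open, the fingers measure 130 mm over their backs; the gripper's body (78 mm by 193 mm) begins 47 mm behind the grasp point.
Start: joints at [-55.056, 20.546, 0.682, 0, -70.136, -16.507], TCP at [0.213, -0.64, 0.405] pointing down, gripper open.
Joint ranges: [-176.03, 176.03], [-82.01, 121.73], [-58.28, 71.71], [-173.87, 95.51], [-174.79, -0.11], [-173.66, 173.66]. Speed limits (degrees/s): [136.94, 136.94, 172.46, 180, 180, 180].

INTERFACE

Orientations are given as [roll, pitch, yaw] about the fixed x, y, z axes, in that order (R = Rz(yaw) Ry(pitch) Rx(roll)).
In Python, from plant import r gives the robot as it stands. The module is installed in compiled form; this text tells all that it offers.
- The arm moves only by the tool carry_out, never from a script. Its argument "plan" is a list of rows, each a list of 3 entries, a list of its own where there are three numbers: the shift along the tool's x, y, z in m, then the turn, a rotation vector about the tool's x, y, z in degrees, then the closure in counts, from 0 (fully open) to 255 (shut). In form: [[[x, y, z], [ax, ay, az], hand], ...]. A call has 1 to 12 rows; each row shifts and turns the commanded pose from where the row before left it, along the tool's axes as they then stand; what a row does not reach is not made up. A row lasts 1/12 s, in which the tool goes at most 41.7 mm and 7.16 degrees, less where a joint would pass 70% of its speed; a pose out of reach is approached as far as the arm can. A call is refused whole if a number of a shift passes 0.0417 or a number of a turn 7.16, either way. A call with a gripper value outside its range is refused whole. The fingers move at their own pace and stop on an object; "grip_force" is the grip in N (left out, the last holds). Time passes only in rows, so rows that do not move let the fingers close. It gives the time, the measured TCP pose, the force and the opening at its end, in the units of the state.
- r.get_state(): the state, without advancing time (a new reading comes with each control period).
- r.capture(name): name is "side" or "top" or "wrist"; returns the picture (480x640x3 uint8, red, green, blue); there is no depth.
- r.get_calibration(name): a dict with "K" (3x3 intrinsics, pixels), "rvec" (rotation vector, rad) and "tvec" (3), from world to camera coordinates, as OpenCV has them. Camera axes: x right, y down, z forward; pixel columns grow to the right and rows downward; lengths in m; the calibration is good to about 2 mm. The wrist camera is an equidistant fisheye: a pixel r from the principal point sees the ray r / f radians off the axis. A picture is of the moment at which its call begins: read the wrist's pose just before it. get_calibration takes no time and is no camera call; for the wrist camera it gives the pose at the moment of the call.
- r.close_job(): hands the job in, once; it reports no verdict.
The state is a dict: "time_s": time; "joints": joint angles; "qd": joint speeds; "joint_torque": joint torques, N m; "tcp_pos": TCP position; "eef_rot": TCP orientation; "contact_force": force on the tool from outside, world axes, zero at the start; "moment": the same for the moment, N m; "gripper_width": finger opening in m.
Only numpy, scipy, OpenCV 4.12 (cv2) and the standard library are available. Lean on these libraries where they do the work, as an engineer would, in place of code of your own. Each camera call takes 0.05 s, during which the arm holds its last target. There are 200 camera calls.

## Working session

There is one attempt and no reset: what is moved stays moved. The work goes in short steps, Python scripts to look and compute and a tool call to move; the robot and the scene stay as the last step left them, time stands still between calls to the robot, and variables do not carry over. Pictures are saved under pics/ and viewed, about 8 in all and at most 12, crops included, and the job is handed in when it is done.

Besides the shell and the picture viewer there is one more tool, called after "Request:" as name([rows], argument=value, ...), one row to a line, values as JSON. carry_out: Moves the arm, as the interface text tells. Its arguments: {"type":"object","properties":{"plan":{"type":"array","items":{"type":"array"}},"grip_force":{"type":"number"}},"required":["plan"]}

```bash
mkdir -p pics
cat > h.py <<'E'
import numpy as np, cv2
from plant import r
from scipy.spatial.transform import Rotation as R
def cal(n):
    c=r.get_calibration(n); return np.array(c["K"],float),R.from_rotvec(np.ravel(c["rvec"])).as_matrix(),np.ravel(c["tvec"])
def ray(n,u,v,c=None):
    K,Rm,t=c or cal(n)
    x=(u-K[0,2])/K[0,0]; y=(v-K[1,2])/K[1,1]
    if n=="wrist":
        th=np.hypot(x,y); s=np.sin(th)/max(th,1e-9); d=np.array([x*s,y*s,np.cos(th)])
    else: d=np.array([x,y,1.])
    d=Rm.T@d; return -Rm.T@t,d/np.linalg.norm(d)
def onz(n,u,v,z,c=None):
    o,d=ray(n,u,v,c); return o+d*(z-o[2])/d[2]
def tri(rays):
    A=np.zeros((3,3));b=np.zeros(3)
    for o,d in rays:
        P=np.eye(3)-np.outer(d,d);A+=P;b+=P@o
    p=np.linalg.solve(A,b); return p,[np.linalg.norm((np.eye(3)-np.outer(d,d))@(p-o))*1e3 for o,d in rays]
def proj(n,p,c=None):
    K,Rm,t=c or cal(n); q=Rm@np.asarray(p)+t
    if n=="wrist":
        th=np.arctan2(np.hypot(q[0],q[1]),q[2]); k=th/np.hypot(q[0],q[1]); return K[0,0]*q[0]*k+K[0,2],K[1,1]*q[1]*k+K[1,2]
    return K[0,0]*q[0]/q[2]+K[0,2],K[1,1]*q[1]/q[2]+K[1,2]
def save(im,f,crop=None,s=1):
    if crop: x0,y0,x1,y1=crop; im=im[y0:y1,x0:x1]
    cv2.imwrite("pics/"+f,cv2.resize(im,None,fx=s,fy=s,interpolation=cv2.INTER_CUBIC)[:,:,::-1])
E
python3 - <<'E'
from h import *
for n in("side","top","wrist"):
    c=cal(n); im=r.capture(n); np.save(f"pics/{n}0.npy",im); save(im,n+"0.png"); print(n,c[0].tolist(),(-c[1].T@c[2]).round(3),c[1][2].round(3))
print(r.get_state())
E
```

```text
side [[484.42636434885617, 0.0, 312.25475334459475], [0.0, 484.42636434885617, 242.06144764305532], [0.0, 0.0, 1.0]] [0.182 0.862 0.853] [ 0.248 -0.761 -0.599]
top [[528.7738832828411, 0.0, 314.10852861918926], [0.0, 528.7738832828411, 233.11312674162676], [0.0, 0.0, 1.0]] [2.130e-01 1.000e-03 1.645e+00] [ 0.165 -0.002 -0.986]
wrist [[371.64829954431775, 0.0, 322.77753246894855], [0.0, 371.64829954431775, 243.33955865616082], [0.0, 0.0, 1.0]] [ 0.148 -0.661  0.383] [ 0.244  0.081 -0.966]
{'time_s': 0.15, 'joints': array([-5.50560238e+01,  2.05839146e+01,  6.44585443e-01, -1.36468613e-02,
       -7.01346563e+01, -1.65049710e+01]), 'qd': array([-7.25643421e-03, -1.80882977e-02,  2.19987999e-01,  1.00247403e-04,
       -9.78110380e-02, -2.39500372e-02]), 'joint_torque': array([-1.31698089e-03, -5.83273709e+01,  2.93292403e+01,  7.00114131e+00,
        8.84128211e-03, -9.52860864e-05]), 'tcp_pos': array([ 0.21342732, -0.64022368,  0.4039099 ]), 'eef_rot': array([ 1.79925418e+02, -8.71911812e-03, -1.61565635e+02]), 'contact_force': array([ 0.32439455, -0.50929624, -0.66714842]), 'moment': array([ 0.03209696,  0.01945557, -0.02568632]), 'gripper_width': 0.08770365465112144}
```

View pics/top0.png

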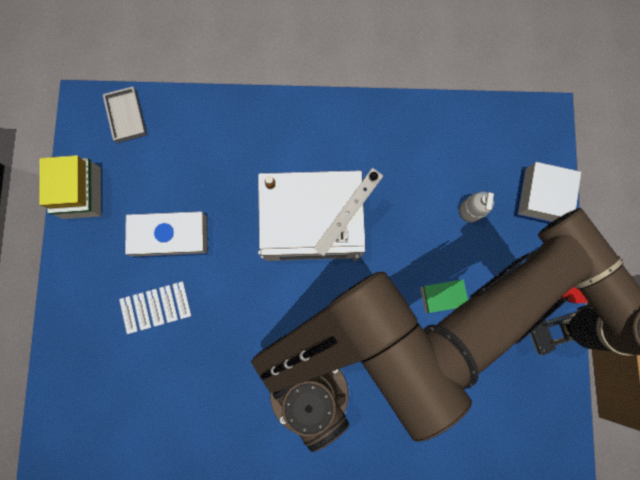

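View pics/side0.png

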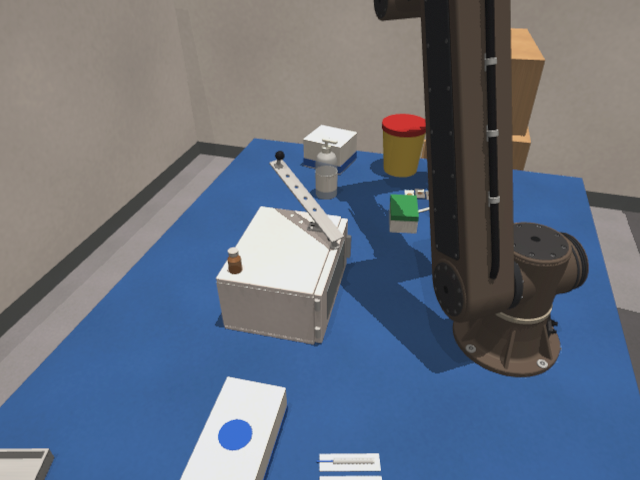

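The top view shows the cabinet top with corners near (259,174), (361,171), (364,248) and (260,248). The bar runs from (322,250) to its knob at (374,176), and the catch is near (343,237). In the side view the knob is at (280,156) and the bar is raised. I'll measure these next.

Run:
```python
from h import *
t=np.load("pics/top0.npy");s=np.load("pics/side0.npy")
def dark(im,x0,y0,x1,y1,th=60):
    g=im[y0:y1,x0:x1].max(2); m=(g<th).astype(np.uint8)
    n,l,st,c=cv2.connectedComponentsWithStats(m); 
    return [(st[i].tolist(),(c[i]+[x0,y0]).round(1).tolist()) for i in range(1,n) if st[i][4]>8]
print(dark(t,362,166,384,188)); print(dark(s,270,146,290,168))
a=ray("top",374,176.3);b=ray("side",280,156)
print(tri([a,b]))
for uv in[(259,174),(361,171),(365,248),(260,248)]: print(onz("top",*uv,.16).round(4))
o=cv2.resize(t[160:270,245:395],None,fx=5,fy=5,interpolation=cv2.INTER_CUBIC)
cv2.imwrite("pics/topz.png",o[:,:,::-1])
```

```text
[([8, 6, 8, 8, 46], [373.1, 175.7])]
[([5, 5, 9, 9, 58], [279.3, 155.2])]
(array([ 0.59207384, -0.15490726,  0.30453106]), [np.float64(0.35990177101257825), np.float64(0.3599017710124686)])
[0.6308 0.1619 0.16  ]
[ 0.6475 -0.1339  0.16  ]
[ 0.4219 -0.1474  0.16  ]
[0.4144 0.1501 0.16  ]
```

View pics/topz.png

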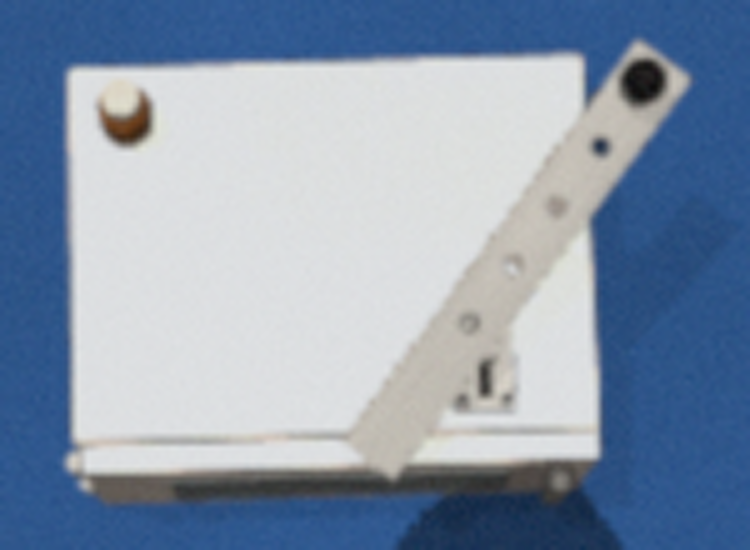

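Request:
carry_out([
  [[0, 0, -0.018], [0, 0, 7.05], 0],
  [[0, 0, -0.018], [0, 0, 7.05], 0],
  [[0, 0, -0.018], [0, 0, 7.05], 0],
  [[0, 0, -0.018], [0, 0, 7.05], 0],
  [[0, 0, -0.018], [0, 0, 7.05], 0],
  [[0, 0, -0.018], [0, 0, 7.05], 0],
  [[0, 0, -0.018], [0, 0, 7.05], 0],
  [[0, 0, -0.018], [0, 0, 7.05], 0],
  [[0, 0.03, 0], [0, 0, 0], 0],
  [[0, 0.04, 0], [0, 0, 0], 0],
  [[0, 0.04, 0], [0, 0, 0], 0],
  [[0, 0.04, 0], [0, 0, 0], 0],
])

```text
time_s: 1.15
tcp_pos: [0.3062, -0.5209, 0.5482]
eef_rot: [180.0, -0.0, 142.0]
contact_force: [2.0, 0.2, -1.2]
gripper_width: 0.0873
```

Request:
carry_out([
  [[0, 0.04, 0], [0, 0, 0], 0],
  [[0, 0.04, 0], [0, 0, 0], 0],
  [[0, 0.04, 0], [0, 0, 0], 0],
  [[0, 0.04, 0], [0, 0, 0], 0],
  [[0, 0.04, 0], [0, 0, 0], 0],
  [[0, 0.04, 0], [0, 0, 0], 0],
  [[0, 0.04, 0], [0, 0, 0], 0],
  [[0, 0.04, 0], [0, 0, 0], 0],
  [[0, 0.04, 0], [0, 0, 0], 0],
  [[0, 0.04, 0], [0, 0, 0], 0],
  [[0, 0.035, 0], [0, 0, 0], 0],
  [[0, 0.03, 0], [0, 0, 0], 0],
])

```text
time_s: 2.15
tcp_pos: [0.5929, -0.1532, 0.5483]
eef_rot: [-180.0, -0.0, 142.1]
contact_force: [-0.1, -0.4, -0.7]
gripper_width: 0.0877
```

Run:
```python
from h import *
c=cal("wrist"); im=r.capture("wrist"); np.save("pics/w1.npy",im); np.savez("pics/c1.npz",K=c[0],R=c[1],t=c[2]); save(im,"w1.png")
s=r.get_state(); print({k:s[k] for k in("time_s","tcp_pos","eef_rot","contact_force","joints")})
print(proj("wrist",[.592,-.155,.3045],c))
z=lambda u,v:(245+(u+.5)/5-.5,160+(v+.5)/5-.5)
for p in[(460,408),(515,408)]: print("plate",onz("top",*z(*p),.165).round(4))
```

```text
{'time_s': 2.2, 'tcp_pos': array([ 0.59553402, -0.15034573,  0.5471528 ]), 'eef_rot': array([ 1.79983086e+02, -7.51936796e-02,  1.42194089e+02]), 'contact_force': array([3.27645671, 0.94072718, 0.31823954]), 'joints': array([ 4.00580334e+00,  1.16938026e+01,  6.66841750e+00, -6.29748385e-02,
       -8.50193866e+01, -1.31806233e+02])}
(np.float64(318.313130499081), np.float64(258.90602775648495))
plate [ 0.4386 -0.0663  0.165 ]
plate [ 0.4394 -0.0975  0.165 ]
```

View pics/w1.png

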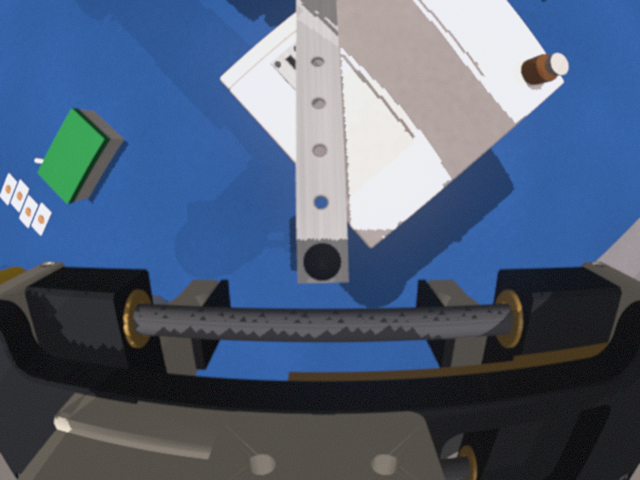

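The wrist view shows the knob at (322,261), with the bar running straight up the picture through its holes at (321,202), (319,150), (319,103) and (318,62). The catch, near (288,62), is partly hidden under the bar.

Run:
```python
from h import *
f=np.load("pics/c1.npz");c=(f["K"],f["R"],f["t"])
im=np.load("pics/w1.npy")
m=(im[240:282,300:346].max(2)<50).astype(np.uint8); n,l,st,ce=cv2.connectedComponentsWithStats(m); i=1+st[1:,4].argmax(); k=ce[i]+[300,240]; print(k,st[i])
a,b=ray("top",373.1,175.7),ray("side",279.3,155.2)
w=ray("wrist",*k,c); 
print(tri([a,b,w]),tri([a,b])[0],tri([a,w])); s=r.get_state(); print(s["tcp_pos"],s["eef_rot"][2])
p=tri([a,b,w])[0]
ya=np.radians(3.1);X=np.array([np.cos(ya),np.sin(ya)]);Y=np.array([-X[1],X[0]])
for H in[(.411,.150),(.4066,.1467)]:
  piv=np.array(H)-.17*Y; d=p[:2]-piv; print(piv,np.hypot(*d),np.degrees(np.arctan2(d[1],d[0])))
# holes: dist along bar
for u,v in[(321,202),(319,150),(319,103),(318,62)]: print(onz("wrist",u,v,.26,c).round(4))
save(im,"w1z.png",(240,20,360,140),5)
```

```text
[321.77522478 261.42257742] [   4    4   36   36 1001]
(array([ 0.59321093, -0.15293324,  0.3076238 ]), [np.float64(1.0106181261599356), np.float64(0.16227585203493813), np.float64(0.9539639585398118)]) [ 0.59267439 -0.15214117  0.30797444] (array([ 0.59090533, -0.15165817,  0.31598044]), [np.float64(0.9038020197349401), np.float64(0.9038020197349947)])
[ 0.59553402 -0.15034573  0.5471528 ] 142.1940890405269
[ 0.4201934  -0.01975123] 0.21834036086134848 -37.58764519177615
[ 0.4157934  -0.02305123] 0.21987795744118188 -36.20673061528185
[ 0.5698 -0.1357  0.26  ]
[ 0.5392 -0.1136  0.26  ]
[ 0.5124 -0.0926  0.26  ]
[ 0.488  -0.0745  0.26  ]
```

View pics/w1z.png

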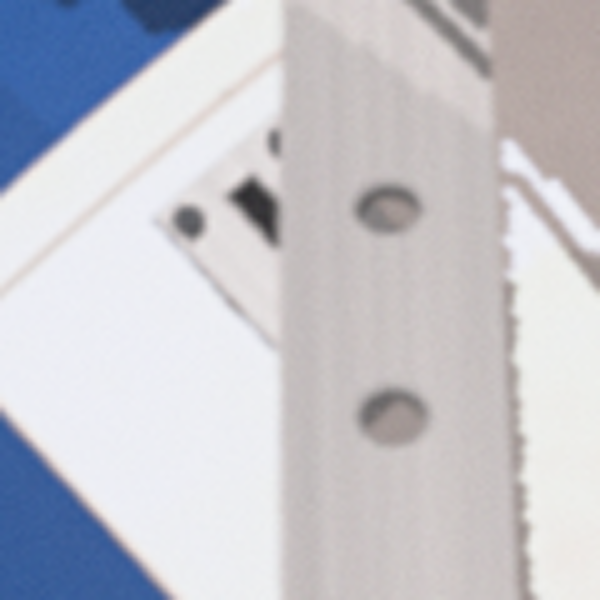

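Request:
carry_out([
  [[0, 0, 0.01], [0, 0, 0], 0],
  [[0, 0, 0.015], [0, 0, 0], 0],
  [[0, 0, 0.015], [0, 0, 0], 0],
  [[0, 0, 0.01], [0, 0, 0], 0],
  [[0, 0, 0], [0, 0, 0], 0],
  [[0, 0, 0], [0, 0, 0], 0],
])

```text
time_s: 2.7
tcp_pos: [0.5915, -0.156, 0.4984]
eef_rot: [-179.9, -0.0, 142.0]
contact_force: [-0.2, 1.2, 0.2]
gripper_width: 0.0875
```

Run:
```python
from h import *
c=cal("wrist"); s=r.get_state(); im=r.capture("wrist"); np.save("pics/w2.npy",im)
print(s["time_s"],s["tcp_pos"],s["eef_rot"],s["contact_force"])
u,v=proj("wrist",[.5932,-.1529,.3076],c);print(u,v)
x0,y0=int(u)-50,int(v)-50
m=(im[y0:y0+100,x0:x0+100].max(2)<50).astype(np.uint8); n,l,st,ce=cv2.connectedComponentsWithStats(m)
for i in range(1,n):
  if st[i,4]>300: print(st[i],ce[i]+[x0,y0])
i=1+np.argmin([np.hypot(*(ce[i]+[x0,y0]-[u,v])) for i in range(1,n)]);k=ce[i]+[x0,y0]
a,b=ray("top",373.1,175.7),ray("side",279.3,155.2)
f=np.load("pics/c1.npz");w1=ray("wrist",321.8,261.4,(f["K"],f["R"],f["t"]))
print(tri([a,b,w1,ray("wrist",*k,c)]))
```

```text
2.7 [ 0.59148113 -0.15596738  0.49836299] [-1.79946755e+02 -3.96313227e-02  1.42005402e+02] [-0.16767784  1.15680003  0.21847309]
328.5946536374258 289.1852079105217
[  28   29   45   46 1636] [327.97860636 290.70293399]
(array([ 0.59333997, -0.15315104,  0.30758424]), [np.float64(1.2335104731993334), np.float64(0.1484006345252188), np.float64(0.7130864650648135), np.float64(0.5443714696996634)])
```

Request:
carry_out([
  [[0, 0.001, 0.01], [0, 0, 0], 0],
  [[0, 0.001, 0.01], [0, 0, 0], 0],
  [[0, 0.001, 0.008], [0, 0, 0], 0],
  [[0, 0, 0.004], [0, 0, 0], 0],
  [[0, 0, 0], [0, 0, 0], 0],
  [[0, 0, 0], [0, 0, 0], 255],
  [[0, 0, 0], [0, 0, 0], 255],
  [[0, 0, 0], [0, 0, 0], 255],
  [[0, 0, 0], [0, 0, 0], 255],
  [[0, 0, 0], [0, 0, 0], 255],
  [[0, 0, 0], [0, 0, 0], 255],
  [[0, 0, 0], [0, 0, 0], 255],
], grip_force=25)

```text
time_s: 3.75
tcp_pos: [0.5936, -0.1531, 0.4668]
eef_rot: [180.0, 0.0, 142.0]
contact_force: [-0.5, -0.4, 0.5]
gripper_width: 0.047
```

Request:
carry_out([
  [[0, 0, 0], [0, 0, 0], 255],
  [[0, 0, 0], [0, 0, 0], 255],
  [[0, 0, 0], [0, 0, 0], 255],
  [[0, 0, 0], [0, 0, 0], 255],
  [[0, 0, 0], [0, 0, 0], 255],
  [[0, 0, 0], [0, 0, 0], 255],
])

```text
time_s: 4.25
tcp_pos: [0.5936, -0.1531, 0.4667]
eef_rot: [-180.0, -0.0, 142.0]
contact_force: [-0.3, 0.5, -0.2]
gripper_width: 0.0225
```

Request:
carry_out([
  [[0.001, 0, 0], [0, 0, -0.2], 255],
  [[0.002, 0, 0], [0, 0, -0.4], 255],
  [[0.003, 0, 0], [0, 0, -0.4], 255],
  [[0.004, 0, 0], [0, 0, -0.4], 255],
  [[0.004, 0, 0], [0, 0, -0.4], 255],
  [[0.004, 0, 0], [0, 0, -0.4], 255],
  [[0.004, 0, 0], [0, 0, -0.4], 255],
  [[0.004, 0, 0], [0, 0, -0.4], 255],
  [[0.004, 0, 0], [0, 0, -0.4], 255],
  [[0.004, 0, 0], [0, 0, -0.4], 255],
  [[0.003, 0, 0], [0, 0, -0.4], 255],
  [[0.003, 0, 0], [0, 0, -0.4], 255],
])

```text
time_s: 5.25
tcp_pos: [0.5609, -0.1295, 0.4667]
eef_rot: [180.0, 0.0, 146.7]
contact_force: [1.7, -3.2, 1.3]
gripper_width: 0.0224
```

Request:
carry_out([
  [[0.004, 0, 0], [0, 0, -0.4], 255],
  [[0.004, 0, 0], [0, 0, -0.4], 255],
  [[0.004, 0, 0], [0, 0, -0.4], 255],
  [[0.004, 0, 0], [0, 0, -0.4], 255],
  [[0.004, 0, 0], [0, 0, -0.4], 255],
  [[0.004, 0, 0], [0, 0, -0.4], 255],
  [[0.004, 0, 0], [0, 0, -0.4], 255],
  [[0.004, 0, 0], [0, 0, -0.4], 255],
  [[0.004, 0, 0], [0, 0, -0.4], 255],
  [[0.003, 0, 0], [0, 0, -0.4], 255],
  [[0.002, 0, 0], [0, 0, -0.4], 255],
  [[0.001, 0, 0], [0, 0, 0], 255],
])

```text
time_s: 6.25
tcp_pos: [0.5251, -0.1076, 0.4667]
eef_rot: [180.0, 0.0, 151.1]
contact_force: [3.2, -0.6, 1.5]
gripper_width: 0.0226
```

Request:
carry_out([
  [[0.003, 0, 0], [0, 0, -0.2], 255],
  [[0.002, 0, 0], [0, 0, -0.2], 255],
  [[0.001, 0, 0], [0, 0, -0.2], 255],
  [[0, 0, 0], [0, 0, 0], 255],
  [[0, 0, 0], [0, 0, 0], 255],
])

```text
time_s: 6.67
tcp_pos: [0.52, -0.1048, 0.4666]
eef_rot: [180.0, -0.0, 151.6]
contact_force: [3.0, -1.1, 1.9]
gripper_width: 0.0224
```

Run:
```python
from h import *
c=cal("wrist"); s=r.get_state(); im=r.capture("wrist"); np.save("pics/w3.npy",im); np.savez("pics/c3.npz",K=c[0],R=c[1],t=c[2])
for n in("top","side"): np.save(f"pics/{n}3.npy",r.capture(n))
print(s["time_s"],s["tcp_pos"],s["eef_rot"],s["contact_force"],s["gripper_width"])
a=cv2.resize(np.load("pics/top3.npy")[160:300,245:395],None,fx=2.6,fy=2.6,interpolation=cv2.INTER_CUBIC)
w=im[0:300,160:480]; b=cv2.resize(w,None,fx=1.25,fy=1.25)
H=max(a.shape[0],b.shape[0]);pad=lambda q:cv2.copyMakeBorder(q,0,H-q.shape[0],0,0,cv2.BORDER_CONSTANT)
save(np.hstack([pad(a),pad(b)]),"m3.png")
```

```text
6.6667 [ 0.52004642 -0.10484607  0.46655083] [ 1.79996566e+02 -1.54234136e-02  1.51639556e+02] [ 2.95125749 -1.07988068  1.90535691] 0.02242936146091832
```

View pics/m3.png

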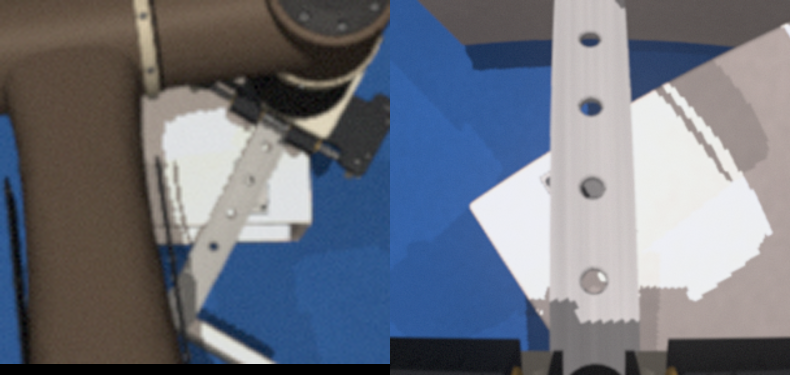

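Request:
carry_out([
  [[0, -0.002, 0], [0, 0, 0.5], 255],
  [[0, -0.004, 0], [0, 0, 1.0], 255],
  [[0, -0.005, 0], [0, 0, 1.3], 255],
  [[0, -0.006, 0], [0, 0, 1.6], 255],
  [[0, -0.006, 0], [0, 0, 1.6], 255],
  [[0, -0.006, 0], [0, 0, 1.6], 255],
  [[0, -0.006, 0], [0, 0, 1.6], 255],
  [[0.001, -0.006, 0], [0, 0, 1.6], 255],
  [[0, -0.006, 0], [0, 0, 1.6], 255],
  [[0, -0.004, 0], [0, 0, 1.0], 255],
  [[0, -0.002, 0], [0, 0, 0.5], 255],
  [[0, 0, 0], [0, 0, 0], 255],
])

```text
time_s: 7.82
tcp_pos: [0.4889, -0.1482, 0.4667]
eef_rot: [180.0, 0.0, 137.7]
contact_force: [2.6, -1.7, 1.5]
gripper_width: 0.0224
```

Run:
```python
from h import *
c=cal("wrist"); s=r.get_state(); im=r.capture("wrist"); np.save("pics/w4.npy",im); np.savez("pics/c4.npz",K=c[0],R=c[1],t=c[2])
for n in("top","side"): np.save(f"pics/{n}4.npy",r.capture(n))
print(s["time_s"],s["tcp_pos"],s["eef_rot"],s["contact_force"],s["gripper_width"])
p=[.471,-.080,.185]; u=[int(q) for q in proj("wrist",p,c)]; v=[int(q) for q in proj("side",p)]; print(u,v)
def crop(im,u,h,s): 
    x,y=max(u[0]-h,0),max(u[1]-h,0); print("origin",x,y,s); return cv2.resize(im[y:y+2*h,x:x+2*h],None,fx=s,fy=s,interpolation=cv2.INTER_CUBIC)
a=crop(im,u,65,3);b=crop(np.load("pics/side4.npy"),v,39,5)
H=min(a.shape[0],b.shape[0]); save(np.hstack([a[:H],b[:H]]),"m4.png")
```

```text
7.8167 [ 0.48891758 -0.14816715  0.46674593] [1.79996954e+02 2.90926417e-03 1.37676413e+02] [ 2.61280873 -1.73222437  1.48853765] 0.022413525075018523
[376, 161] [318, 219]
origin 311 96 3
origin 279 180 5
```

View pics/m4.png

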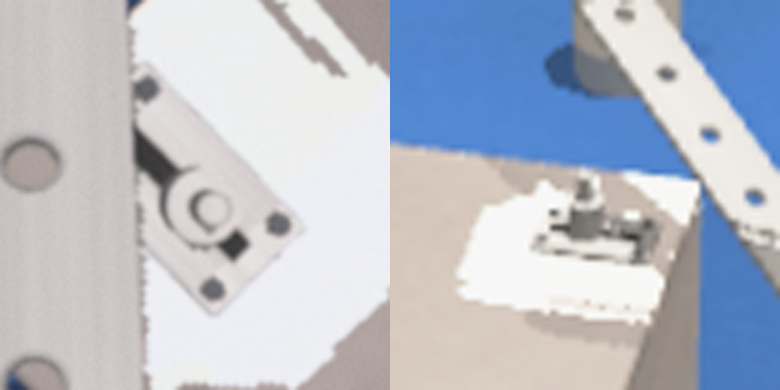

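The left panel (wrist view) shows the plate with its collar near crop (197,206) and the pin tip near (210,209), toward the far end of the slot. The right panel (side view) shows the tip near crop (198,175). I'll triangulate these.

Run:
```python
from h import *
f=np.load("pics/c4.npz");c=(f["K"],f["R"],f["t"])
W=lambda u,v:((u+.5)/3-.5+311,(v+.5)/3-.5+96)
S=lambda u,v:((u+.5)/5-.5+279,(v+.5)/5-.5+180)
tip=W(210,209);col=W(197,206)
pt=onz("wrist",*tip,.1995,c);pc=onz("wrist",*col,.185,c);print("tip",pt,"collar",pc)
print("tri tip",tri([ray("wrist",*tip,c),ray("side",*S(198,176))]))
P={k:onz("wrist",*W(*v),.165,c)[:2] for k,v in dict(A=(300,228),B=(213,315),s1=(146,88),s2=(278,224),s3=(212,289)).items()}
for k in P: print(k,P[k].round(4))
d=P["s1"]-P["s2"];print("long",np.hypot(*d),np.degrees(np.arctan2(*(-d)[::-1])))
d=P["A"]-P["B"];print("short",np.hypot(*d),np.degrees(np.arctan2(-d[0],d[1])))
# wanted hole now
s=r.get_state();print(proj("side",pt))
```

```text
tip [ 0.47329274 -0.08065836  0.1995    ] collar [ 0.47278589 -0.08132225  0.185     ]
tri tip (array([ 0.47260473, -0.08076032,  0.19874872]), [np.float64(0.8019562370617469), np.float64(0.8019562370618528)])
A [ 0.4972 -0.0633]
B [ 0.4993 -0.0951]
s1 [ 0.4446 -0.0696]
s2 [ 0.4927 -0.067 ]
s3 [ 0.494  -0.0909]
long 0.04810844633168363 3.0551455165302626
short 0.03189825606784652 3.609625779292622
(np.float64(317.59148568408324), np.float64(214.46492119667735))
```

```bash
cat > kin.py <<'E'
from h import *
from scipy.optimize import fsolve
ya=np.radians(3.15);X=np.array([np.cos(ya),np.sin(ya)]);Y=np.array([-X[1],X[0]])
H=np.array([.406,.1464]); PIN=np.array([.4731,-.0810])
piv=lambda th:H-.17*(np.cos(th)*Y+np.sin(th)*X)
rk=lambda p:.25*np.cos(p)-.034*np.sin(p)
zk=lambda p:.185+.25*np.sin(p)+.034*np.cos(p)
def phi_of(z): return fsolve(lambda p:zk(p[0])-z,[.2])[0]
def over(p,h=.0025,pin=PIN):
    d=.165*np.cos(p)-h*np.sin(p)
    th=fsolve(lambda t:np.hypot(*(pin-piv(t[0])))-d,[.56])[0]
    b=(pin-piv(th));b/=np.hypot(*b)
    return piv(th)+b*rk(p),th,np.degrees(np.arctan2(b[1],b[0]))+180
def state_of(k,p,g=.56):  # theta, yaw from knob
    th=fsolve(lambda t:np.hypot(*(k-piv(t[0])))-rk(p),[g])[0]; b=k-piv(th); return th,np.degrees(np.arctan2(b[1],b[0]))+180
E
python3 - <<'E'
from kin import *
f=np.load("pics/c4.npz");c=(f["K"],f["R"],f["t"])
k=np.array([.4889,-.1482]);p=phi_of(.4667-.159);th,y=state_of(k,p);print("now",p,th,y)
b=(k-piv(th))/rk(p)
for h in(0,.005):
  for x in(.165,.205,.125):
    q=np.r_[piv(th)+b*(x*np.cos(p)-h*np.sin(p)),.185+x*np.sin(p)+h*np.cos(p)]; print(x,h,np.round(proj("wrist",q,c),1))
k3=np.array([.5200,-.1048]);print("w3",state_of(k3,p))
im=np.load("pics/w4.npy");g=im[135:170,300:342].astype(int).min(2)
im3=im[90:260,300:345].copy()
gr=cv2.cvtColor(im,cv2.COLOR_RGB2GRAY)[:250,300:345]
cc=cv2.HoughCircles(cv2.resize(cv2.GaussianBlur(gr,(3,3),0),None,fx=4,fy=4),cv2.HOUGH_GRADIENT,1,100,param1=80,param2=20,minRadius=25,maxRadius=60)
print(None if cc is None else [(300+x/4,y/4,q/4) for x,y,q in cc[0]])
for q in(.37,.3,.2,.13,.088,.03,0): kk,t,yy=over(q);print(q,kk.round(4),round(zk(q)+.159,4),round(t,3),round(yy,2))
E
```

```text
now 0.372706048307071 0.5608461006047458 138.56470397969207
0.165 0 [319.1 151. ]
0.205 0 [320.2 224.4]
0.125 0 [318.2  86.9]
0.165 0.005 [319.  147.6]
0.205 0.005 [320.1 222.8]
0.125 0.005 [318.1  82.5]
w3 (np.float64(0.5546217436726475), np.float64(152.44524139290604))
[(np.float32(319.375), np.float32(26.125), np.float32(11.275))]
0.37 [ 0.5331 -0.1128] 0.4661 0.467 152.08
0.3 [ 0.5367 -0.1146] 0.4504 0.49 152.17
0.2 [ 0.5413 -0.1169] 0.427 0.515 152.23
0.13 [ 0.5441 -0.1183] 0.4101 0.528 152.24
0.088 [ 0.5456 -0.1191] 0.3998 0.533 152.25
0.03 [ 0.5475 -0.1201] 0.3855 0.537 152.25
0 [ 0.5483 -0.1206] 0.378 0.538 152.25
```

Request:
carry_out([
  [[0, 0.002, 0], [0, 0, -0.5], 255],
  [[0, 0.004, 0], [0, 0, -1.0], 255],
  [[0, 0.005, 0], [0, 0, -1.3], 255],
  [[0, 0.006, 0], [0, 0, -1.6], 255],
  [[0, 0.006, 0], [0, 0, -1.6], 255],
  [[-0.001, 0.006, 0], [0, 0, -1.6], 255],
  [[0, 0.006, 0], [0, 0, -1.6], 255],
  [[0, 0.006, 0], [0, 0, -1.6], 255],
  [[0, 0.006, 0], [0, 0, -1.6], 255],
  [[0, 0.004, 0], [0, 0, -1.0], 255],
  [[0, 0.002, 0], [0, 0, -1.0], 255],
  [[0, 0, 0], [0, 0, 0], 255],
])

```text
time_s: 8.97
tcp_pos: [0.5214, -0.1052, 0.4666]
eef_rot: [180.0, 0.0, 152.2]
contact_force: [3.4, 0.9, 1.4]
gripper_width: 0.0225
```

Request:
carry_out([
  [[-0.001, 0, 0.002], [0, 0, 0], 255],
  [[-0.002, 0, 0.004], [0, 0, 0], 255],
  [[-0.003, 0, 0.006], [0, 0, 0], 255],
  [[-0.003, 0, 0.006], [0, 0, 0], 255],
  [[-0.003, 0, 0.006], [0, 0, 0], 255],
  [[-0.003, 0, 0.006], [0, 0, 0], 255],
  [[-0.003, 0, 0.006], [0, 0, 0], 255],
  [[-0.002, 0, 0.005], [0, 0, 0], 255],
  [[-0.002, 0, 0.004], [0, 0, 0], 255],
  [[-0.001, 0, 0.003], [0, 0, 0], 255],
  [[0, 0, 0.001], [0, 0, 0], 255],
  [[0, 0, 0], [0, 0, 0], 255],
])

```text
time_s: 9.97
tcp_pos: [0.5415, -0.1165, 0.4174]
eef_rot: [-180.0, -0.0, 152.1]
contact_force: [2.2, -1.3, 1.3]
gripper_width: 0.0221
```

Run:
```python
from kin import *
c=cal("wrist"); s=r.get_state(); im=r.capture("wrist"); np.save("pics/w5.npy",im); np.savez("pics/c5.npz",K=c[0],R=c[1],t=c[2]); sd=r.capture("side"); np.save("pics/side5.npy",sd)
k=s["tcp_pos"][:2];p=phi_of(s["tcp_pos"][2]-.159);th,y=state_of(k,p);print(k,p,th,y,"over",over(p))
b=(k-piv(th))/rk(p)
for h in(0,.005):
    q=np.r_[piv(th)+b*(.165*np.cos(p)-h*np.sin(p)),.185+.165*np.sin(p)+h*np.cos(p)]; print("hole",h,q,np.round(proj("wrist",q,c),1))
t=np.r_[PIN,.1995];u=proj("wrist",t,c);print("tip",np.round(u,1),"collar",np.round(proj("wrist",np.r_[PIN,.185],c),1),"side",np.round(proj("side",t),1))
x,y=int(u[0])-33,int(u[1])-33;print("org",x,y)
v=proj("side",t);x2,y2=int(v[0])-33,int(v[1])-39;print("org2",x2,y2)
f=lambda i,x,y:cv2.resize(i[y:y+66,x:x+66],None,fx=6,fy=6,interpolation=cv2.INTER_CUBIC)
save(np.hstack([f(im,x,y),f(sd,x2,y2)]),"m5.png")
```

```text
[ 0.54151249 -0.11647322] 0.16020195810590884 0.5337201392042245 152.3578580744595 over (array([ 0.54290792, -0.11774205]), np.float64(0.522982372743127), np.float64(152.24079493913706))
hole 0 [ 0.47198292 -0.08005889  0.2113204 ] [320.4 127.6]
hole 0.005 [ 0.47127637 -0.07968885  0.21625638] [320.4 125.4]
tip [320.  131.4] collar [320.2 132.4] side [317.7 214.4]
org 286 98
org2 284 175
```

View pics/m5.png

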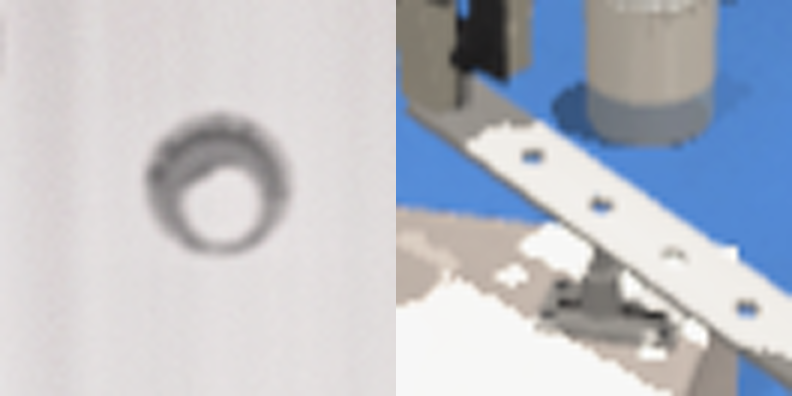

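The wrist panel shows the pin tip through the wanted hole, with the hole centre near crop (219,184) and the tip near (222,205). Sideways it is centred, and the hole needs to move slightly toward the knob. The side panel confirms that the second hole from the knob is over the pin.

Request:
carry_out([
  [[0, 0, 0.001], [0, 0, 0], 255],
  [[-0.001, 0, 0.002], [0, 0, 0], 255],
  [[-0.001, 0, 0.002], [0, 0, 0], 255],
  [[-0.001, 0, 0.002], [0, 0, 0], 255],
  [[0, 0, 0.002], [0, 0, 0], 255],
  [[0, 0, 0.001], [0, 0, 0], 255],
  [[0, 0, 0.001], [0, 0, 0], 255],
  [[0, 0, 0], [0, 0, 0], 255],
  [[0, 0, 0], [0, 0, 0], 255],
])

```text
time_s: 10.82
tcp_pos: [0.5441, -0.1178, 0.4066]
eef_rot: [-180.0, -0.0, 152.1]
contact_force: [2.6, -1.1, 2.9]
gripper_width: 0.0224
```

```bash
cat > look.py <<'E'
from kin import *
import sys
c=cal("wrist"); s=r.get_state(); im=r.capture("wrist"); np.save(f"pics/{sys.argv[1]}.npy",im)
k=s["tcp_pos"][:2];p=phi_of(s["tcp_pos"][2]-.159);th,y=state_of(k,p);print("t",s["time_s"],s["tcp_pos"].round(4),s["contact_force"].round(1),"phi",round(p,3),"th",round(th,3),"yaw",round(y,2),"over",over(p)[0].round(4),"w",s["gripper_width"].round(4))
b=(k-piv(th))/rk(p)
for h in(0,.005):
    q=np.r_[piv(th)+b*(.165*np.cos(p)-h*np.sin(p)),.185+.165*np.sin(p)+h*np.cos(p)]; print("hole",h,np.round(proj("wrist",q,c),1))
u=proj("wrist",np.r_[PIN,.1995],c);print("tip",np.round(u,1))
x,y=int(u[0])-25,int(u[1])-30
g=cv2.resize(cv2.cvtColor(im,cv2.COLOR_RGB2GRAY)[y:y+55,x:x+55],None,fx=6,fy=6,interpolation=cv2.INTER_CUBIC)
base=np.median(g)
m=(g<base-25).astype(np.uint8);m=cv2.morphologyEx(m,cv2.MORPH_OPEN,np.ones((5,5)))
cs,hi=cv2.findContours(m,cv2.RETR_CCOMP,cv2.CHAIN_APPROX_NONE)
for q,hh in zip(cs,hi[0]):
    if cv2.contourArea(q)>800:
        (a,bb),R_=cv2.minEnclosingCircle(q);M=cv2.moments(q);print("inner" if hh[3]>=0 else "outer",round(x+a/6,1),round(y+bb/6,1),"r",round(R_/6,1),"cen",round(x+M["m10"]/M["m00"]/6,1),round(y+M["m01"]/M["m00"]/6,1))
E
python3 look.py w6
```

```text
Traceback (most recent call last):
  File "look.py", line 4, in <module>
    k=s["tcp_pos"][:2];p=phi_of(s["tcp_pos"][2]-.159);th,y=state_of(k,p);print("t",s["time_s"],s["tcp_pos"].round(4),s["contact_force"].round(1),"phi",round(p,3),"th",round(th,3),"yaw",round(y,2),"over",over(p)[0].round(4),"w",s["gripper_width"].round(4))
                                                                                                                                                                                                                                   ^^^^^^^^^^^^^^^^^^^^^^^^
AttributeError: 'float' object has no attribute 'round'
```

```bash
sed -i 's/s\["gripper_width"\].round(4)/s["gripper_width"]/' look.py; python3 look.py w6
```

```text
t 10.8667 [ 0.5441 -0.1178  0.4066] [ 2.5 -0.7  0.6] phi 0.116 th 0.534 yaw 152.37 over [ 0.5446 -0.1186] w 0.022766386424795396
hole 0 [320.3 123.1]
hole 0.005 [320.2 121.2]
tip [319.7 124.7]
outer 322.0 124.7 r 12.6 cen 322.1 124.6
inner 322.9 125.4 r 6.9 cen 323.0 125.6
```

Request:
carry_out([
  [[0, 0.0004, 0.001], [0, 0, 0], 255],
  [[-0.0002, 0.0004, 0.001], [0, 0, 0], 255],
  [[-0.0002, 0, 0.001], [0, 0, 0], 255],
  [[-0.0002, 0, 0.001], [0, 0, 0], 255],
  [[-0.0002, 0, 0.001], [0, 0, 0], 255],
  [[0, 0, 0.0005], [0, 0, 0], 255],
  [[0, 0, 0], [0, 0, 0], 255],
  [[0, 0, 0], [0, 0, 0], 255],
])

```text
time_s: 11.58
tcp_pos: [0.5452, -0.1175, 0.4011]
eef_rot: [-180.0, -0.0, 152.1]
contact_force: [2.0, -1.8, 1.4]
gripper_width: 0.0224
```

```bash
python3 look.py w7
```

```text
t 11.5833 [ 0.5452 -0.1175  0.4011] [ 2.  -1.8  1.4] phi 0.093 th 0.538 yaw 152.55 over [ 0.5454 -0.119 ] w 0.02244832544776963
hole 0 [319.7 120.9]
hole 0.005 [319.6 119.2]
tip [317.9 122.4]
outer 321.4 122.7 r 12.7 cen 321.4 122.6
inner 321.2 123.1 r 7.0 cen 321.4 123.2
```

Request:
carry_out([
  [[-0.0002, 0, 0.001], [0, 0, 0], 255],
  [[-0.0002, 0, 0.001], [0, 0, 0], 255],
  [[-0.0002, 0, 0.001], [0, 0, 0], 255],
  [[-0.0002, 0, 0.001], [0, 0, 0], 255],
  [[-0.0001, 0, 0.001], [0, 0, 0], 255],
  [[0, 0, 0], [0, 0, 0], 255],
])

```text
time_s: 12.13
tcp_pos: [0.546, -0.1179, 0.3959]
eef_rot: [-180.0, -0.0, 152.1]
contact_force: [2.4, -1.5, 1.6]
gripper_width: 0.0224
```

```bash
python3 look.py w8
```

```text
t 12.1333 [ 0.546  -0.1179  0.3959] [ 2.4 -1.5  1.6] phi 0.072 th 0.539 yaw 152.54 over [ 0.5461 -0.1194] w 0.022388685744600022
hole 0 [319.6 118.8]
hole 0.005 [319.5 117.3]
tip [317.8 119.7]
outer 321.6 121.1 r 13.0 cen 321.5 120.9
inner 321.2 120.4 r 7.2 cen 321.2 120.4
```

Request:
carry_out([
  [[-0.0001, 0, 0.001], [0, 0, 0], 255],
  [[-0.0001, 0, 0.001], [0, 0, 0], 255],
  [[-0.0001, 0, 0.001], [0, 0, 0], 255],
  [[-0.0001, 0, 0.001], [0, 0, 0], 255],
  [[-0.0002, 0, 0.001], [0, 0, 0], 255],
  [[-0.0002, 0, 0.001], [0, 0, 0], 255],
  [[-0.0001, 0, 0.001], [0, 0, 0], 255],
  [[-0.0001, 0, 0.001], [0, 0, 0], 255],
  [[0, 0, 0], [0, 0, 0], 255],
])

```text
time_s: 12.93
tcp_pos: [0.5469, -0.1184, 0.3879]
eef_rot: [-180.0, -0.0, 152.1]
contact_force: [2.4, -1.4, 1.2]
gripper_width: 0.0225
```

```bash
python3 look.py w9
```

```text
t 12.9333 [ 0.5469 -0.1184  0.3879] [ 2.4 -1.4  1.2] phi 0.04 th 0.542 yaw 152.54 over [ 0.5472 -0.12  ] w 0.022485695388837417
hole 0 [319.6 115.8]
hole 0.005 [319.5 114.5]
tip [317.5 116.3]
outer 321.4 118.5 r 13.1 cen 321.4 118.2
inner 321.0 117.0 r 7.6 cen 321.1 117.0
```

Request:
carry_out([
  [[-0.0001, 0, 0.001], [0, 0, 0], 255],
  [[-0.0001, 0, 0.001], [0, 0, 0], 255],
  [[-0.0001, 0, 0.001], [0, 0, 0], 255],
  [[-0.0001, 0, 0.001], [0, 0, 0], 255],
  [[-0.0001, 0, 0.001], [0, 0, 0], 255],
  [[-0.0001, 0, 0.001], [0, 0, 0], 255],
  [[0, 0, 0.001], [0, 0, 0], 255],
  [[0, 0, 0.001], [0, 0, 0], 255],
  [[0, 0, 0], [0, 0, 0], 255],
])

```text
time_s: 13.73
tcp_pos: [0.5474, -0.1186, 0.3799]
eef_rot: [-180.0, -0.0, 152.1]
contact_force: [2.5, -1.4, 1.5]
gripper_width: 0.0222
```

Request:
carry_out([
  [[0, 0, 0.001], [0, 0, 0], 255],
  [[0, 0, 0], [0, 0, 0], 255],
  [[0, 0, 0], [0, 0, 0], 255],
])

```text
time_s: 13.98
tcp_pos: [0.5474, -0.1187, 0.3791]
eef_rot: [-180.0, -0.0, 152.1]
contact_force: [2.6, -1.1, 1.8]
gripper_width: 0.0225
```

Request:
carry_out([
  [[0, 0, 0.001], [0, 0, 0], 255],
  [[0, 0, 0], [0, 0, 0], 255],
  [[0, 0, 0], [0, 0, 0], 255],
])

```text
time_s: 14.23
tcp_pos: [0.5475, -0.1187, 0.3783]
eef_rot: [-180.0, 0.0, 152.1]
contact_force: [3.0, -1.4, 4.0]
gripper_width: 0.0221
```

Request:
carry_out([
  [[0, 0, 0.001], [0, 0, 0], 255],
  [[0, 0, 0], [0, 0, 0], 255],
  [[0, 0, 0], [0, 0, 0], 255],
])

```text
time_s: 14.48
tcp_pos: [0.5475, -0.1187, 0.3774]
eef_rot: [180.0, 0.0, 152.1]
contact_force: [3.1, -1.7, 3.3]
gripper_width: 0.0224
```

Request:
carry_out([
  [[0, 0, 0.0005], [0, 0, 0], 255],
  [[0, 0, 0.0005], [0, 0, 0], 255],
  [[0, 0, 0], [0, 0, 0], 255],
  [[0, 0, 0], [0, 0, 0], 255],
])

```text
time_s: 14.82
tcp_pos: [0.5476, -0.1187, 0.3765]
eef_rot: [180.0, 0.0, 152.1]
contact_force: [2.2, -2.2, 6.0]
gripper_width: 0.0224
```

Request:
carry_out([
  [[-0.0003, 0, 0], [0, 0, 0], 255],
  [[-0.0003, 0, 0], [0, 0, 0], 255],
  [[0, 0, 0], [0, 0, 0], 255],
  [[0, 0, 0], [0, 0, 0], 255],
])

```text
time_s: 15.15
tcp_pos: [0.5479, -0.1189, 0.3762]
eef_rot: [180.0, -0.0, 152.1]
contact_force: [1.7, -0.0, 4.9]
gripper_width: 0.0224
```

```bash
python3 look.py w10
```

```text
t 15.15 [ 0.5479 -0.1189  0.3762] [ 1.7 -0.   4.9] phi -0.007 th 0.546 yaw 152.54 over [ 0.5485 -0.1207] w 0.022436024486761807
hole 0 [319.4 111.5]
hole 0.005 [319.3 110.6]
tip [317.  111.5]
outer 321.6 114.7 r 13.4 cen 321.6 114.6
inner 320.8 112.4 r 8.0 cen 320.9 112.5
```

Request:
carry_out([
  [[0, 0, 0], [0, 0, 0], 200],
  [[0, 0, 0], [0, 0, 0], 180],
  [[0, 0, 0], [0, 0, 0], 150],
  [[0, 0, 0], [0, 0, 0], 120],
  [[0, 0, 0], [0, 0, 0], 90],
  [[0, 0, 0], [0, 0, 0], 60],
  [[0, 0, 0], [0, 0, 0], 60],
  [[0, 0, 0], [0, 0, 0], 60],
  [[0, 0, 0], [0, 0, 0], 60],
  [[0, 0, 0], [0, 0, 0], 60],
])

```text
time_s: 16.03
tcp_pos: [0.548, -0.1189, 0.3761]
eef_rot: [-180.0, -0.0, 152.1]
contact_force: [-0.1, 0.1, 0.9]
gripper_width: 0.0661
```

```bash
python3 look.py w11; python3 -c "
from h import *
im=np.load('pics/w11.npy'); sd=r.capture('side'); np.save('pics/side11.npy',sd)
f=lambda i,x,y:cv2.resize(i[y:y+66,x:x+66],None,fx=6,fy=6,interpolation=cv2.INTER_CUBIC)
save(np.hstack([f(im,290,80),f(sd,284,175)]),'m11.png')"
```

```text
t 16.0333 [ 0.548  -0.1189  0.3761] [-0.1  0.1  0.9] phi -0.007 th 0.546 yaw 152.54 over [ 0.5485 -0.1207] w 0.06608415857647656
hole 0 [319.4 111.4]
hole 0.005 [319.3 110.5]
tip [317.1 111.1]
outer 321.8 117.7 r 13.5 cen 322.2 120.8
```

View pics/m11.png

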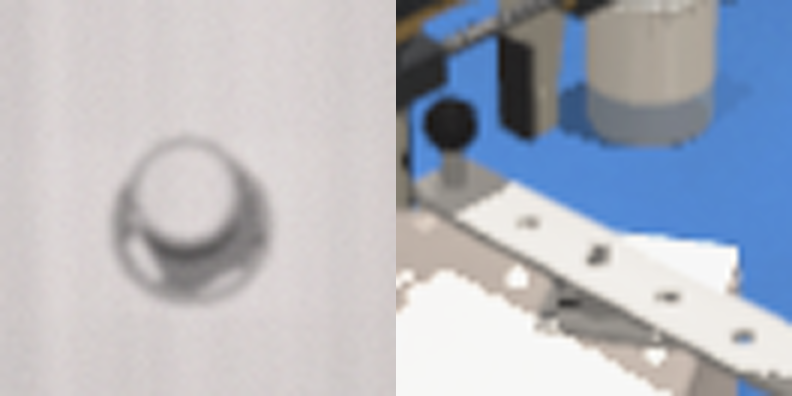

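The pin stands through the second hole and bears on its pivot-side edge. The bar lies on the collar and the knob is free between the fingers. I'll retreat straight up and check the bar's height.

Request:
carry_out([
  [[0, 0, -0.003], [0, 0, 0], 60],
  [[0, 0, -0.006], [0, 0, 0], 60],
  [[0, 0, -0.012], [0, 0, 0], 60],
  [[0, 0, -0.018], [0, 0, 0], 60],
  [[0, 0, -0.02], [0, 0, 0], 60],
  [[0, 0, -0.02], [0, 0, 0], 60],
  [[0, 0, -0.02], [0, 0, 0], 60],
  [[0, 0, -0.015], [0, 0, 0], 60],
  [[0, 0, -0.01], [0, 0, 0], 60],
  [[0, 0, -0.005], [0, 0, 0], 60],
  [[0, 0, 0], [0, 0, 0], 60],
  [[0, 0, 0], [0, 0, 0], 60],
])

```text
time_s: 17.13
tcp_pos: [0.5478, -0.1189, 0.5046]
eef_rot: [-180.0, -0.0, 152.1]
contact_force: [-0.0, -0.3, -0.7]
gripper_width: 0.0668
```

Run:
```python
from kin import *
c=cal("wrist"); im=r.capture("wrist"); s=r.get_state();sd=r.capture("side");np.save("pics/side12.npy",sd)
print(s["time_s"],s["tcp_pos"],s["contact_force"])
def blob(n,i,p,h,c=None,th=45):
    u=proj(n,p,c);x,y=int(u[0])-h,int(u[1])-h
    m=(i[y:y+2*h,x:x+2*h].max(2)<th).astype(np.uint8);nn,l,st,ce=cv2.connectedComponentsWithStats(m)
    j=1+np.argmin([np.hypot(*(ce[j]-h))+(1e3 if st[j,4]<25 else 0) for j in range(1,nn)]);print(n,np.round(u,1),ce[j]+[x,y],st[j]);return ray(n,*(ce[j]+[x,y]),c)
K=np.array([.549,-.121,.219])
a=blob("wrist",im,K,35,c);b=blob("side",sd,K,12)
print(tri([a,b]))
k=tri([a,b])[0];print("phi",phi_of(k[2]),"state",state_of(k[:2],phi_of(k[2])))
f=lambda i,x,y,q:cv2.resize(i[y:y+q,x:x+q],None,fx=390/q,fy=390/q,interpolation=cv2.INTER_CUBIC)
save(np.hstack([f(im,140,0,380),f(sd,220,130,180)]),"m12.png")
```

```text
17.1833 [ 0.54781382 -0.11886612  0.50412789] [ 0.34202212 -0.74889466 -0.96050494]
wrist [319.9 244. ] [321.40856031 251.3540856 ] [ 25  31  29  20 257]
side [293.4 194.9] [292.30769231 195.51282051] [ 8 10  8  8 39]
(array([ 0.5542003 , -0.12343993,  0.2151609 ]), [np.float64(1.2775446880014478), np.float64(1.277544688001529)])
phi -0.015340985886912968 state (np.float64(0.5022118537041491), np.float64(152.26881491975928))
```

View pics/m12.png

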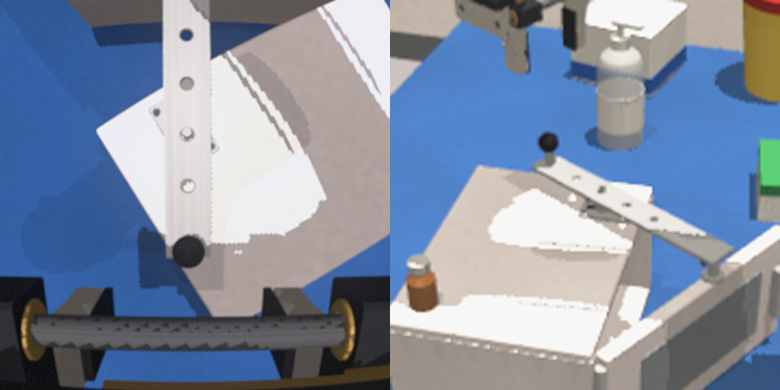

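```bash
python3 -c "
from h import *
r.close_job(); print(r.get_state()['time_s'])"
```

```text
the job is handed in; nothing more can be done
the job is handed in; nothing more can be done
```

The door now stands open on the stay bar, with the second hole from the knob home on the pin, and the job is handed in. It took about 17 s of the 67 s allowed.

**What I did:**
- Gripped the knob and pushed the door open to about 0.55 rad.
- Swung the bar aside to find the pin, which is about 5 mm beyond the slot centre.
- Lined the hole up by looking at the pin through it, and lowered the bar in 1 mm steps with no force rise until it met the collar.
- Pressed about 2 mm further (peak reading about 6 N vertical), eased the door load onto the pin, let go and moved straight up.

**Last checks:**
- The wrist and side pictures show the pin through the second hole and the bar lying flat on the collar. The gripper is clear, and the vial and gel bottle are where they were. I did not check the glove box and carton in a last picture.
- The force on the tool was near zero after release and after the retreat.
- The last knob measurement put the door at about 0.50 rad and the knob 4 mm lower than expected for a level bar. It used a partly cut-off image of the knob, with the two views 1.3 mm off the common point. The pose while gripping gave 0.54–0.55 rad. Both are inside the 0.47–0.66 rad band for this hole.

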